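Hold the opened circlip at the groove of a trolley wheel's stub axle

ROBOT

A 6-joint arm with a two-finger parallel gripper is mounted at the origin on the work surface. World frame = base frame: x ahead of the robot, y to its left, z up, the work surface at z = 0. Lengths are in mm, angles in rad, forces in N, time in s.
With the tool pointing down it reaches from about 300 to 950 mm from the base axis. Payload 3.1 kg.
Tool frame: the origin (TCP) lies at the very end of the fingers, on their centre line; the grasp point (between the pads) lies 19 mm behind it (ctrl.tcp_to_grasp is the distance from the TCP to the grasp point, in mm); y points along the fingers, z is the direction in which the jaws open and shut, and the axes are right-handed (so a half turn about y gives the same grasp; the last joint's range is limited). The gripper opens to 85 mm and grips with 20 to 120 N. Pads are 22 mm wide; open, the fingers measure 114 mm over their backs; the gripper's body (76 mm by 85 mm) begins 54 mm behind the grasp point. The pads swing forward as they close: fully open they stand 13 mm farther back than shut.
Start: joints at [1.183, 0.308, 1.634, -0, 1.2, -0.07], TCP at [195.324, 593.701, 231.272] pointing down, gripper open.
Joint ranges: [-3.06, 3.06], [-0.79, 1.96], [0.05, 2.63], [-1.19, 4.34], [0.05, 2.64], [-2.94, 2.94]. Speed limits (rad/s): [2.79, 2.79, 3.14, 3.14, 3.14, 3.14].

INTERFACE

Orientations are given as a unit quaternion [x, y, z, w].
In Python, from rig import ctrl gives the robot as it stands.
- The arm moves only by the tool carry_out, never from a script. Its argument "moves" is a list of rows, each a list of 6 numbers: the shift along the tool's x, y, z each as a share of 30 cm, from -1 to 1, then the turn, a rotation vector about the tool's x, y, z each as a share of 45 degrees, from -1 to 1. In form: [[tx, ty, tz, rx, ry, rz], ...]. A call has 1 to 10 rows; each row shifts and turns the commanded pose from where the row before left it, along the tool's axes as they then stand; what a row does not reach is not made up. A row lasts 1/12 s, in which the tool goes at most 41.7 mm and 7.16 degrees, less where a joint would pass 70% of its speed; a pose out of reach is approached as far as the arm can. A call with a number of a shift or a turn outside -1 to 1 is refused whole. A call with a gripper value outside its range is refused whole. "gripper" is the gripper command: -1 is fully open, 1 is shut, values between are in proportion, set as the call begins (left out, the last holds). The fingers move at their own pace and stop on an object; "newtons" is the grip in N (left out, the last holds). Time passes only in rows, so rows that do not move let the fingers close. It gives the time, the measured TCP pose, the force and the opening at its end, in the units of the state.
- ctrl.sense(): the state, without advancing time (a new reading comes with each control period).
- ctrl.grab_frame(name): name is "scene" or "top" or "wrist"; returns a dict with "frame" (420x560x3 uint8, red, green, blue), "depth" (420x560 float32, mm along the optical axis (not along the pixel's ray), 0 where there is no reading), "K" (3x3 intrinsics, pixels), "R" (3x3) and "t" (3): a world point X has camera coordinates R X + t; the wrist camera has in their place "hand_eye" (4x4, takes a point from camera to tool coordinates, whose origin is the TCP and whose axes are the tool frame's). Camera axes: x right, y down, z forward; pixel columns grow to the right and rows downward; lengths in mm; the calibration is good to about 2 mm. A picture is of the moment at which its call begins: read the wrist's pose just before it.
- ctrl.finish_job(): hands the job in, once; it reports no verdict.
Trained networks look in the newest picture that a camera, given by its name, has taken for a name from the list of things; names that differ only in an ending like _2 or _b are one class to them, and where a whole thing is asked for, a point or a joint stands for the part that bears it (a point fixed in the world has none). Each returns a list of dicts, best first, with "conf" (0 to 1); they miss things now and then, are a little off and sometimes report something else, mostly with a low value. They report only what shows in the picture. A call takes as long as a camera call. They do not tell look-alikes from the thing itself.
- ctrl.boxes_of(query, camera): "box" ([centre column, centre row, width, height] in pixels, round what is visible of it).
- ctrl.masks_of(query, camera): "mask" (420x560 bool, what is visible of it) and "box" ([centre column, centre row, width, height] in pixels, round what is visible of it).
- ctrl.landmark_of(query, camera): "uv" ([column, row] in pixels: a listed point, or the origin of a listed thing).
The state is a dict: "time_s": time; "qpos": joint angles; "qd": joint speeds; "joint_efforts": joint torques, N m; "ee_pos": TCP position; "orientation": TCP orientation; "contact_force": force on the tool from outside, world axes, zero at the start; "torque": the same for the moment, N m; "gripper_width": opening from 0.0 (shut) to 1.0 (fully open).
Only numpy, scipy, OpenCV 4.12 (cv2) and the standard library are available. Lean on these libraries where they do the work, as an engineer would, in place of code of your own. Each camera call takes 0.05 s, during which the arm holds its last target. There are 200 camera calls.

TASK

The trolley wheel and its washer are on the stub axle and only the retaining ring is missing: pick up the circlip pliers, with the ring on their pins, by the two red handles, squeeze them right to their stop so that the ring opens, pass the open ring over the end of the stub and slide it down, without forcing it, to the groove just above the washer. Finish while still holding the pliers there, squeezed, with the ring open, level and lined up with the groove, so that I can check it before it is let close. Leave the tin, the brass weight and the brush alone.

Things in the scene. Friction and masses are not known exactly. Their poses are not given: they have to be found in the camera images.
- pliers_grip (a point): Grip of the loose circlip pliers (0.2 kg), lying pins down on the tool rest: midway between the two red handles, half-way up them, 33 mm above the bench. x points along the pliers to their tips, y across the handles, z up. Handles: straight flat-sided bars 12 mm wide, 14 mm high, from 52 mm behind this point to 52 mm ahead. Rest rails cross under them 43 mm behind and 42 mm ahead.
- pliers_left (a joint): Turn of the left handle (rad), the right alike: 0 relaxed, handles splayed to the rear, 60 mm over their outer faces at the grip; 0.174 squeezed to the stop screw, handles parallel, 37 mm over their faces. A spring resists (on each handle at the grip about 4 N at first, 13 N at the stop). Squeezing opens tips and ring; letting go closes them. The ring clears the stub above 0.08.
- ring_center (a point): Centre of the dark C-shaped retaining ring that hangs level on the pins of the pliers' bent tips and stays on them; z is its axis, up. 2.5 mm thick, 4.5 mm wide; bore 30 mm free, 35 mm (the stub has 32) with the pliers squeezed. It lies 139 mm ahead of pliers_grip along x, 24 mm lower. Squeezed by fingers that stick to the handles, the pliers creep about 4 mm forward (+x) in the grip.
- stub_groove (a point): Middle of the groove, on the axis of the fixed upright stub axle of the trolley wheel, 60 mm above the bench; z up along the stub. Stub 32 mm in diameter. The groove is a dark band 4 mm high; its lower edge is the top of the bright washer (50 mm in diameter, 58 mm above the bench). A ring lying on the washer is lined up with the groove.
- stub_end (a point): Middle of the stub's upper end face, 76 mm above the bench, 16 mm above the middle of the groove; the last 4 mm taper to 24 mm in diameter. The wheel round the stub is 125 mm in diameter, its tyre's top 50 mm and hub 54 mm above the bench; the blue square plate below is 130 mm wide.
- tool_rest: Fixed wooden tool rest under the pliers: two rails 14 mm wide, 90 mm long across the pliers, 26 mm high, 85 mm apart, joined below by a bar 20 mm wide and 6 mm high. Origin on the bench, about 100 mm ahead of the pliers' grip; x points about as the pliers do at the start.
- grease_tin_mid (a point): Middle of a green tin with a pale lid, 60 mm in diameter and 50 mm high, loose, a bystander.
- brass_weight_mid (a point): Middle of a brass paper weight, 44 mm in diameter and 50 mm high, loose, a bystander.
- soft_brush_grip (a point): Handle of a soft brush 170 mm long lying on the bench, loose, a bystander.
Things that resemble listed ones, but are neither listed nor needed, are in the scene too. There is more than one size of the part that bears pliers_grip; the job needs the middle-sized.

How it is judged:
By the outcome, as a careful person would: the job done as asked, in the order asked, and still so for the second after the job is handed in, while the arm keeps its last pose, push and grip.
It also fails if it takes over 42 s, if anything falls off the work surface, if the arm or the gripper's body presses on something with over 40 N, if the wrist force passes 120 N, or if a joint passes its speed limit or range.

## Working session

There is one attempt and no reset: what is moved stays moved. The work goes in short steps, Python scripts to look and compute and a tool call to move; the robot and the scene stay as the last step left them, time stands still between calls to the robot, and variables do not carry over. Pictures are saved under pics/ and viewed, about 8 in all and at most 12, crops included, and the job is handed in when it is done.

Besides the shell and the picture viewer there is one more tool, called after ">>>" as name(argument=value, ...), one argument or row to a line, values as JSON. carry_out: Moves the arm, as the interface text tells. Its arguments: {"type":"object","properties":{"moves":{"type":"array"},"gripper":{"type":"number"},"newtons":{"type":"number"}},"required":["moves"]}

```bash
mkdir -p pics; ls; cat > h.py <<'E'
from rig import ctrl
import numpy as np, cv2
from scipy.spatial.transform import Rotation as R
def save(f,n,crop=None,s=1):
    im=cv2.cvtColor(f["frame"],cv2.COLOR_RGB2BGR)
    if crop: a,b,c,d=crop; im=im[b:d,a:c]
    cv2.imwrite(n,cv2.resize(im,None,fx=s,fy=s,interpolation=cv2.INTER_CUBIC))
def extr(f,st=None):
    # returns cam->world rotation, cam centre
    if "R" in f: return f["R"].T, -f["R"].T@f["t"]
    T=np.eye(4);T[:3,:3]=R.from_quat(st["orientation"]).as_matrix();T[:3,3]=st["ee_pos"]
    M=T@f["hand_eye"]; return M[:3,:3],M[:3,3]
def onplane(f,uv,z,st=None):
    A,c=extr(f,st); d=A@np.linalg.inv(f["K"])@np.array([uv[0],uv[1],1.]); return c+d*(z-c[2])/d[2]
def bydepth(f,uv,st=None):
    A,c=extr(f,st); u,v=int(round(uv[0])),int(round(uv[1])); return c+A@np.linalg.inv(f["K"])@np.array([uv[0],uv[1],1.])*f["depth"][v,u]
E
python3 - <<'E'
from h import *
np.set_printoptions(precision=1,suppress=True)
s=ctrl.sense();print(s)
ims=[]
Z=dict(pliers_grip=33,ring_center=9,stub_groove=60,stub_end=76,tool_rest=0,grease_tin_mid=25,brass_weight_mid=25,soft_brush_grip=8)
for cam in("top","scene"):
    f=ctrl.grab_frame(cam);save(f,f"pics/{cam}0.png",s=1.4)
    for q,z in Z.items():
        for r in ctrl.landmark_of(q,cam)[:4]: print(cam,q,round(r["conf"],2),np.array(r["uv"]),onplane(f,r["uv"],z),bydepth(f,r["uv"]))
E
```

```text
pics
{'time_s': 0.0, 'qpos': array([ 1.2,  0.3,  1.6,  0. ,  1.2, -0.1]), 'qd': array([-0., -0., -0.,  0.,  0.,  0.]), 'joint_efforts': array([  0. , -41.5, -27.7,  -0. ,   0. ,  -0. ]), 'ee_pos': array([195. , 592.9, 230. ]), 'orientation': array([ 0.7, -0.1,  0.1, -0.7]), 'contact_force': array([ 0.1, -0.3,  0.2]), 'torque': array([ 0., -0.,  0.]), 'gripper_width': 0.9979066127426508}
top pliers_grip 0.96 [193.9 273.7] [305.9 242.5  33. ] [308.1 248.9  -1.4]
top pliers_grip 0.93 [225.4 218.7] [465.5 152.9  33. ] [471.7 157.7  -4.5]
top pliers_grip 0.56 [175.5 201.3] [519.9 301.4  33. ] [527.  309.4  -2.4]
top ring_center 0.65 [174.4 341.4] [115.2 299.1   9. ] [114.6 301.3  -0.8]
top stub_groove 0.92 [341.2 164.3] [ 618.  -189.8   60. ] [ 615.7 -189.    68.8]
top stub_end 0.68 [343.8 160.8] [ 624.1 -196.2   76. ] [ 622.7 -195.6   81.2]
top grease_tin_mid 0.76 [281.1 120.6] [768.3 -13.9  25. ] [759.7 -14.4  49. ]
top brass_weight_mid 0.54 [267.  248.9] [375.7  31.3  25. ] [373.2  30.2  47.4]
top soft_brush_grip 0.48 [342.6 164.8] [ 630.4 -198.9    8. ] [ 612.2 -192.3   75.8]
scene pl
[... 245 characters left out ...]
 [382.7 133.9] [143.5 309.    9. ] [180.  298.1  37.4]
scene ring_center 0.69 [445.5 241.1] [545.3 387.1   9. ] [540.3 390.1   2.8]
scene stub_groove 0.92 [189.4 255.6] [ 622.2 -189.7   60. ] [ 633.3 -186.3   74.7]
scene stub_groove 0.63 [344.8 214.8] [507.8 152.4  60. ] [455.  164.6   1.4]
scene stub_end 0.84 [187.4 246.4] [ 610.1 -193.3   76. ] [ 589.5 -199.7   49.8]
scene grease_tin_mid 0.88 [278.1 322.8] [761.   -2.6  25. ] [773.3  -2.7  47.4]
scene grease_tin_mid 0.39 [363.7 263.9] [620.5 185.   25. ] [601.6 191.2  -1.1]
scene brass_weight_mid 0.85 [289.1 182.2] [362.6  28.9  25. ] [383.7  28.   45.3]
scene soft_brush_grip 0.86 [104.3 270. ] [ 621.5 -384.9    8. ] [ 623.5 -383.6   10.9]
```

View pics/top0.png

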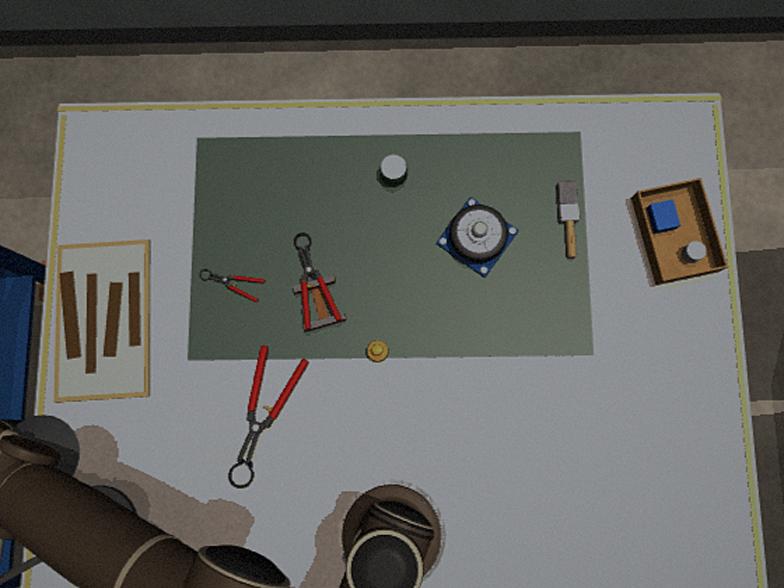

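View pics/scene0.png

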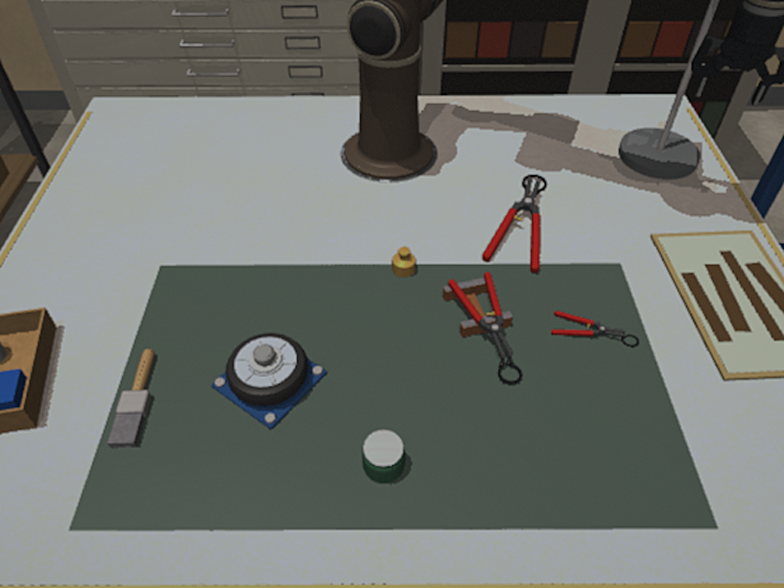

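The middle-sized pliers lie on the wooden rest: in the top view grip at (225,218) and ring at about (216,172) in raw pixels. The smaller pair (175,201) and the larger pair (194,274) are look-alikes. The stub is at (342,163). Next I'll move to a hover above the grip and look with the wrist camera.

```bash
cat >> h.py <<'E'
def target(xy,z,yaw,flip=False):
    x=np.array([np.cos(yaw),np.sin(yaw),0]);y=np.array([-x[1],x[0],0])
    if flip: x,y=-x,-y
    return np.array([*xy,z]),np.column_stack([x,[0,0,-1],y])
def plan(p,M,s=None):
    s=s or ctrl.sense(); M0=R.from_quat(s["orientation"]).as_matrix()
    rv=R.from_matrix(M0.T@M).as_rotvec(); d=np.array(p)-s["ee_pos"]
    print("turn deg",np.degrees(rv).round(2),"share",(np.degrees(rv)/45).round(4),"| shift mm, tool now",(M0.T@d).round(1),"tool after turn",(M.T@d).round(1),"share after",(M.T@d/300).round(4))
E
python3 - <<'E'
from h import *
np.set_printoptions(precision=2,suppress=True)
s=ctrl.sense();print(R.from_quat(s["orientation"]).as_matrix())
f=ctrl.grab_frame("top");r=onplane(f,(216,172),9);print(r)
g=np.array([470,152.5]);yaw=np.arctan2(r[1]-g[1],r[0]-g[0]);print(np.degrees(yaw),np.hypot(*(r[:2]-g)))
w=ctrl.grab_frame("wrist");print(w["hand_eye"],w["K"])
for fl in(0,1): plan(*target(g+np.array([20,5]),230,yaw,fl))
E
```

```text
[[ 0.95 -0.    0.31]
 [-0.31  0.    0.95]
 [-0.   -1.    0.  ]]
[613.64 185.85   9.  ]
13.069903186837989 147.4640855710597
[[   0.      0.95    0.3   -77.75]
 [   0.     -0.3     0.95 -142.74]
 [   1.     -0.     -0.     -0.22]
 [   0.      0.      0.      1.  ]] [[309.04   0.   275.66]
 [  0.   309.04 210.7 ]
 [  0.     0.     1.  ]]
turn deg [  0.   -31.28   0.  ] share [ 0.  -0.7  0. ] | shift mm, tool now [ 416.2    1.3 -322.3] tool after turn [ 188.4    1.3 -491.5] share after [ 0.63  0.   -1.64]
turn deg [ -0.   148.72   0.  ] share [-0.   3.3  0. ] | shift mm, tool now [ 416.2    1.3 -322.3] tool after turn [-188.4    1.3  491.5] share after [-0.63  0.    1.64]
```

>>> carry_out(
  moves=[
    [0,0,0,0,-0.139,0],
    [0,0,0,0,-0.139,0],
    [0,0,0,0,-0.139,0],
    [0,0,0,0,-0.139,0],
    [0,0,0,0,-0.139,0],
    [0.045,0,-0.117,0,0,0],
    [0.045,0,-0.117,0,0,0],
    [0.045,0,-0.117,0,0,0],
    [0.045,0,-0.117,0,0,0],
    [0.045,0,-0.117,0,0,0],
  ],
  gripper=-1,
  newtons=70,
)

```text
time_s: 1.83
ee_pos: [301.3, 436.7, 231.4]
orientation: [-0.702, -0.081, 0.081, 0.703]
contact_force: [1.3, -0.1, 0.3]
gripper_width: 1.0
```

>>> carry_out(
  moves=[
    [0.045,0,-0.117,0,0,0],
    [0.045,0,-0.117,0,0,0],
    [0.045,0,-0.117,0,0,0],
    [0.045,0,-0.117,0,0,0],
    [0.045,0,-0.117,0,0,0],
    [0.045,0,-0.117,0,0,0],
    [0.045,0,-0.117,0,0,0],
    [0.045,0,-0.117,0,0,0],
    [0.045,0,-0.117,0,0,0],
    [0,0,0,0,0,0],
  ],
)

```text
time_s: 2.67
ee_pos: [494.3, 152.7, 231.9]
orientation: [0.704, 0.08, -0.077, -0.702]
contact_force: [0.8, 1.1, 1.4]
gripper_width: 1.001
```

```bash
python3 - <<'E'
from h import *
np.set_printoptions(precision=1,suppress=True)
s=ctrl.sense();print(s["time_s"],s["ee_pos"],s["qpos"],s["contact_force"])
f=ctrl.grab_frame("wrist");save(f,"pics/w1.png",s=1.4)
for q,z in dict(pliers_grip=33,ring_center=9,tool_rest=0).items():
    for r in ctrl.landmark_of(q,"wrist")[:3]: print(q,round(r["conf"],2),np.array(r["uv"]),onplane(f,r["uv"],z,s),bydepth(f,r["uv"],s))
# red handle mask -> points
hsv=cv2.cvtColor(f["frame"],cv2.COLOR_RGB2HSV)
m=(((hsv[...,0]<8)|(hsv[...,0]>172))&(hsv[...,1]>150)&(hsv[...,2]>60)).astype(np.uint8)
n,l,st,c=cv2.connectedComponentsWithStats(m)
for i in range(1,n):
    if st[i,4]>150:
        vv,uu=np.nonzero(l==i); P=np.array([bydepth(f,(u,v),s) for u,v in zip(uu,vv)]); P=P[(P[:,2]>36)&(P[:,2]<44)]
        if len(P)<50: print(st[i],"few"); continue
        (w,h),=[cv2.minAreaRect(P[:,:2].astype(np.float32))[1]]
        vx,vy,x0,y0=cv2.fitLine(P[:,:2].astype(np.float32),cv2.DIST_L2,0,.01,.01).ravel()
        print(st[i],"z",np.median(P[:,2]),"rect",w,h,"c",np.array(cv2.minAreaRect(P[:,:2].astype(np.float32))[0]),"dir",np.degrees(np.arctan(vy/vx)))
E
```

```text
2.6667 [494.3 152.7 231.9] [ 0.2  0.1  1.9 -0.   1.2 -1.6] [0.8 1.1 1.4]
pliers_grip 0.83 [393.  219.9] [506.5 294.8  33. ] [515.1 310.3  -0.1]
ring_center 0.84 [278.3 272.5] [616.8 182.4   9. ] [621.3 183.5   0.7]
ring_center 0.77 [447.4 253.2] [540.6 390.    9. ] [537.7 384.   17.6]
[ 420    0   43   68 1043] few
[326  29  28  33 444] few
[290 120  23  93 942] z 39.907466691419586 rect 101.15049743652344 11.600581169128418 c [469.8 174.1] dir 5.0264773
[240 123  30  91 940] z 39.889230785050074 rect 100.82992553710938 11.656563758850098 c [483.1 125.5] dir 25.030891
[380 194  42  38 304] few
[360 223  51  23 310] few
```

View pics/w1.png

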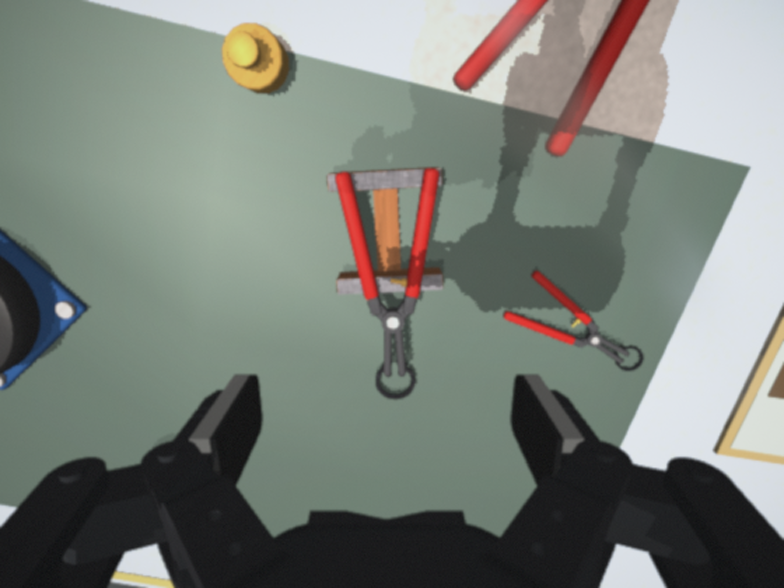

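The picture shows the middle pliers squarely ahead: handles from rows 170 to 300 at columns 340–440, and the ring at (395,380) in the enlarged image. The handle fit gives the grip at (476.5,149.8) with yaw 15.0°. The handles are 50 mm apart on centres and splayed ±10°, as stated.

```bash
python3 - <<'E'
from h import *
print(ctrl.tcp_to_grasp)
plan(*target((476.5,149.8),12,np.radians(15.03)))
E
```

```text
18.700000000000003
turn deg [-0.04 -1.97 -0.04] share [-0.0008 -0.0438 -0.0008] | shift mm, tool now [-14.9 219.2  -5.2] tool after turn [-15.2 219.1  -4.6] share after [-0.0507  0.7305 -0.0153]
```

>>> carry_out(
  moves=[
    [-0.05,0,-0.0165,0,-0.0438,0],
    [0,0.1,0,0,0,0],
    [0,0.1,0,0,0,0],
    [0,0.1,0,0,0,0],
    [0,0.1,0,0,0,0],
    [0,0.1,0,0,0,0],
    [0,0.05,0,0,0,0],
    [0,0,0,0,0,0],
    [0,0,0,0,0,0],
  ],
)

```text
time_s: 3.62
ee_pos: [475.6, 150.7, 65.6]
orientation: [0.701, 0.092, -0.094, -0.701]
contact_force: [0.5, 0.8, 0.7]
gripper_width: 1.0
```

```bash
python3 - <<'E'
from h import *
plan(*target((476.5,149.8),12,np.radians(15.03)))
E
```

```text
turn deg [-0.02  0.14 -0.14] share [-0.0004  0.0031 -0.0031] | shift mm, tool now [ 0.8 53.6 -1.1] tool after turn [ 0.7 53.6 -1.1] share after [ 0.0022  0.1788 -0.0035]
```

>>> carry_out(
  moves=[
    [0.002,0.03,-0.0035,0,0.003,0],
    [0,0.05,0,0,0,0],
    [0,0.05,0,0,0,0],
    [0,0.03,0,0,0,0],
    [0,0.018,0,0,0,0],
    [0,0,0,0,0,0],
    [0,0,0,0,0,0],
  ],
)

```text
time_s: 4.2
ee_pos: [478.4, 148.9, 13.3]
orientation: [-0.701, -0.092, 0.091, 0.701]
contact_force: [0.0, 0.2, 0.2]
gripper_width: 0.996
```

>>> carry_out(
  moves=[
    [0,0,0,0,0,0],
    [0,0,0,0,0,0],
    [0,0,0,0,0,0],
    [0,0,0,0,0,0],
    [0,0,0,0,0,0],
    [0,0,0,0,0,0],
    [0,0,0,0,0,0],
    [0,0,0,0,0,0],
    [0,0,0,0,0,0],
    [0,0,0,0,0,0],
  ],
  gripper=1,
  newtons=70,
)

```text
time_s: 5.03
ee_pos: [480.5, 149.6, 16.4]
orientation: [-0.701, -0.093, 0.09, 0.702]
contact_force: [-4.3, 0.2, 17.2]
gripper_width: 0.392
```

```bash
python3 - <<'E'
from h import *
np.set_printoptions(precision=2,suppress=True)
s=ctrl.sense();print(s)
f=ctrl.grab_frame("wrist");save(f,"pics/w2.png",s=1.4)
E
```

```text
{'time_s': 5.0333, 'qpos': array([ 0.21,  0.4 ,  2.04,  0.  ,  0.7 , -1.62]), 'qd': array([ 0.,  0., -0.,  0.,  0., -0.]), 'joint_efforts': array([ -0.85, -28.13, -15.42,  -0.32,  -1.05,  -0.02]), 'ee_pos': array([480.5 , 149.65,  16.38]), 'orientation': array([-0.7 , -0.09,  0.09,  0.7 ]), 'contact_force': array([-4.29,  0.15, 17.17]), 'torque': array([ 0.19,  0.51, -0.04]), 'gripper_width': 0.39218123670433525}
```

View pics/w2.png

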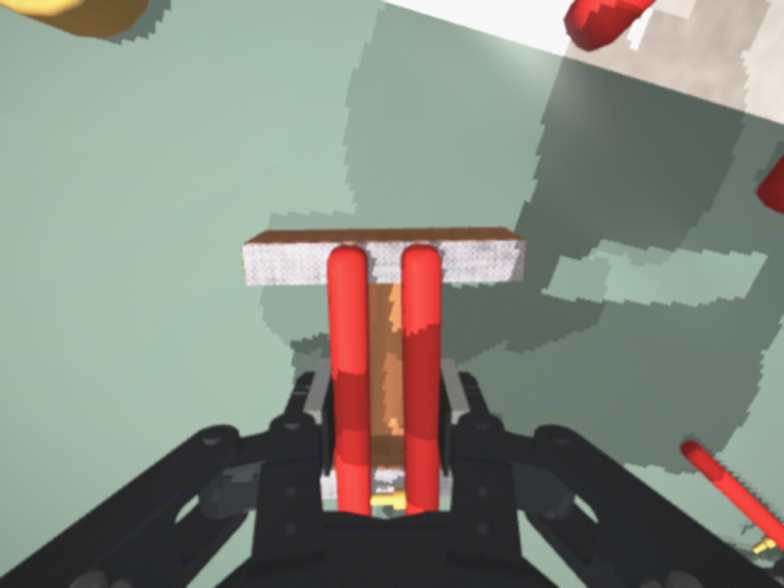

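The handles are now parallel between the pads (columns 350 and 420), seated on the rail and centred. I'll lift straight up.

>>> carry_out(
  moves=[
    [0,-0.015,0,0,0,0],
    [0,-0.03,0,0,0,0],
    [0,-0.06,0,0,0,0],
    [0,-0.08,0,0,0,0],
    [0,-0.1,0,0,0,0],
    [0,-0.1,0,0,0,0],
    [0,-0.1,0,0,0,0],
    [0,-0.06,0,0,0,0],
    [0,0,0,0,0,0],
    [0,0,0,0,0,0],
  ],
)

```text
time_s: 5.92
ee_pos: [478.2, 148.7, 177.2]
orientation: [-0.701, -0.092, 0.091, 0.701]
contact_force: [-0.5, 0.6, -2.0]
gripper_width: 0.386
```

```bash
python3 - <<'E'
from h import *
np.set_printoptions(precision=2,suppress=True)
s=ctrl.sense();print(s["ee_pos"],s["orientation"],s["contact_force"],s["torque"],s["gripper_width"])
ims=[]
for cam in("scene","top"):
    f=ctrl.grab_frame(cam)
    for q,z in (("ring_center",s["ee_pos"][2]-5.3),("stub_end",76),("stub_groove",60)):
        for r in ctrl.landmark_of(q,cam)[:2]: print(cam,q,round(r["conf"],2),np.array(r["uv"]),onplane(f,r["uv"],z,s),bydepth(f,r["uv"],s))
    save(f,f"pics/{cam}3.png")
    ims.append(f)
a=cv2.cvtColor(ims[0]["frame"],cv2.COLOR_RGB2BGR)[110:310,150:450]
b=cv2.cvtColor(ims[1]["frame"],cv2.COLOR_RGB2BGR)[110:260,150:375]
cv2.imwrite("pics/c3.png",np.hstack([cv2.resize(a,(400,267),interpolation=2),cv2.resize(b,(400,267),interpolation=2)]))
M=R.from_quat(s["orientation"]).as_matrix()
print("ring predicted",s["ee_pos"]+M@[139,5.3,0],"to",s["ee_pos"]+M@[143,5.3,0],np.degrees(np.arctan2(M[1,0],M[0,0])))
E
```

```text
[478.24 148.67 177.16] [-0.7  -0.09  0.09  0.7 ] [-0.45  0.59 -2.  ] [-0.05  0.13  0.02] 0.38567019642619654
scene ring_center 0.96 [447.5 243.6] [681.53 311.34 171.86] [545.41 394.25  -0.23]
scene ring_center 0.59 [380.8 132. ] [345.86 243.24 171.86] [476.04 205.24 272.15]
scene stub_end 0.65 [186.9 248.9] [ 616.73 -193.46   76.  ] [ 617.17 -193.32   76.57]
scene stub_groove 0.56 [189.  255.3] [ 621.44 -190.68   60.  ] [ 633.24 -186.98   75.64]
top ring_center 0.8 [170.6 337.9] [133.73 273.36 171.86] [124.67 312.     1.53]
top ring_center 0.61 [149.7 197.8] [502.64 340.36 171.86] [534.21 381.86  20.65]
top stub_end 0.83 [343.9 162.1] [ 620.21 -196.33   76.  ] [ 621.25 -196.72   72.17]
top stub_groove 0.81 [341.4 166.6] [ 611.05 -190.17   60.  ] [ 608.67 -189.32   69.02]
ring predicted [612.58 184.42 172.15] to [616.44 185.45 172.16] 14.901858806458906
```

View pics/c3.png

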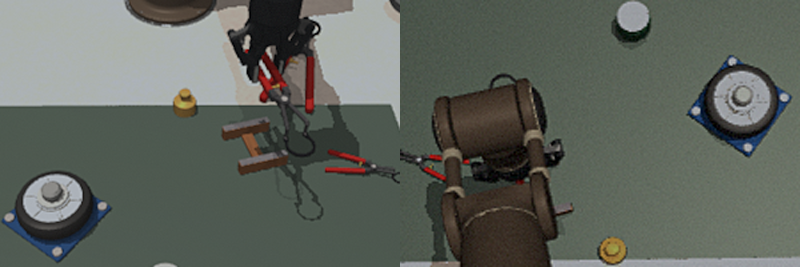

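The pliers came up cleanly and the ring shows ahead of the gripper in both views. Next: swing over toward the stub, which measures about (619,-192.5).

>>> carry_out(
  moves=[
    [0,0,-0.06,0,0.04,0],
    [0,0,-0.11,0,0.08,0],
    [0,0,-0.11,0,0.08,0],
    [0,0,-0.11,0,0.08,0],
    [0,0,-0.11,0,0.08,0],
    [0,0,-0.11,0,0.08,0],
    [0,0,-0.11,0,0.08,0],
    [0,0,-0.11,0,0.08,0],
    [0,0,-0.11,0,0.08,0],
    [0,0,-0.06,0,0.03,0],
  ],
)

```text
time_s: 7.15
ee_pos: [479.4, -150.5, 176.1]
orientation: [0.7, -0.106, 0.106, -0.699]
contact_force: [0.4, 0.4, -2.3]
gripper_width: 0.384
```

>>> carry_out(
  moves=[
    [0,0,0,0,0,0],
    [0,0,0,0,0,0],
    [0,0,0,0,0,0],
  ],
)

```text
time_s: 7.4
ee_pos: [479.8, -146.8, 176.0]
orientation: [-0.699, 0.105, -0.105, 0.7]
contact_force: [-0.2, -0.0, -2.5]
gripper_width: 0.383
```

```bash
python3 - <<'E'
from h import *
np.set_printoptions(precision=2,suppress=True)
s=ctrl.sense();print(s["ee_pos"],s["contact_force"],s["torque"],s["gripper_width"],s["qpos"])
M=R.from_quat(s["orientation"]).as_matrix();yaw=-17
x=np.array([np.cos(np.radians(yaw)),np.sin(np.radians(yaw))])
print("yaw",np.degrees(np.arctan2(M[1,0],M[0,0])),"tilt y axis",M[:,1])
plan(*target(np.array([619,-192.5])-142*x,110,np.radians(yaw)))
for cam in("scene","top"):
    f=ctrl.grab_frame(cam);A,c=extr(f);print(cam,"centre",c)
E
```

```text
[ 479.78 -146.8   175.99] [-0.22 -0.02 -2.5 ] [-0.01  0.12 -0.02] 0.3830318674404291 [-0.38  0.14  1.97  0.    1.04 -1.66]
yaw -17.050321534379986 tilt y axis [-0.  0. -1.]
turn deg [-0.04 -0.05 -0.05] share [-0. -0. -0.] | shift mm, tool now [ 4.6 66.  -3. ] tool after turn [ 4.5 66.  -3. ] share after [ 0.01  0.22 -0.01]
scene centre [1205.13   -7.6   833.85]
top centre [ 208.62  -46.08 1579.81]
```

>>> carry_out(
  moves=[
    [0.005,0.03,-0.0033,0,0,0],
    [0.005,0.06,-0.0033,0,0,0],
    [0.005,0.06,-0.0033,0,0,0],
    [0,0.06,0,0,0,0],
    [0,0.03,0,0,0,0],
    [0,0,0,0,0,0],
    [0,0,0,0,0,0],
    [0,0,0,0,0,0],
  ],
)

```text
time_s: 8.17
ee_pos: [484.3, -151.5, 105.1]
orientation: [0.699, -0.104, 0.105, -0.699]
contact_force: [0.2, 0.0, -2.4]
gripper_width: 0.386
```

```bash
python3 - <<'E'
from h import *
np.set_printoptions(precision=2,suppress=True)
s=ctrl.sense();print(s["ee_pos"],s["contact_force"],s["gripper_width"])
M=R.from_quat(s["orientation"]).as_matrix()
print("ring predicted",s["ee_pos"]+M@[139,5.3,0],"to",s["ee_pos"]+M@[143,5.3,0])
crops=[]
for cam in("scene","top"):
    f=ctrl.grab_frame(cam)
    A,c=extr(f)
    for q,z in (("ring_center",s["ee_pos"][2]-5.3),("stub_end",76),("stub_groove",60)):
        for r in ctrl.landmark_of(q,cam)[:2]: print(cam,q,round(r["conf"],2),np.array(r["uv"]),onplane(f,r["uv"],z,s),bydepth(f,r["uv"],s))
    Rt=A.T; p=f["K"]@(Rt@(np.array([619,-192.5,76])-c)); u,v=(p[:2]/p[2]).astype(int)
    np.savez(f"{cam}4.npz",**f)
    im=cv2.cvtColor(f["frame"],cv2.COLOR_RGB2BGR)[v-35:v+35,u-35:u+35]; print(cam,"crop origin",u-35,v-35)
    crops.append(cv2.resize(im,(400,400),interpolation=cv2.INTER_CUBIC))
cv2.imwrite("pics/c4.png",np.hstack(crops))
E
```

```text
[ 484.29 -151.48  105.11] [ 0.17  0.01 -2.44] 0.38572883672156905
ring predicted [ 617.22 -192.14  100.04] to [ 621.04 -193.31  100.04]
scene ring_center 0.85 [187.2 245.6] [ 626.7  -188.12   99.81] [ 587.23 -200.44   49.73]
scene ring_center 0.71 [381.8 131.1] [248.53 273.79  99.81] [116.16 312.73  -1.76]
scene stub_end 0.83 [186.4 249.1] [ 617.26 -194.45   76.  ] [ 617.24 -194.45   75.98]
scene stub_end 0.59 [102.  271.6] [ 673.46 -357.48   76.  ] [ 629.72 -386.27   13.65]
scene stub_groove 0.8 [187.7 252.9] [ 615.06 -194.27   60.  ] [ 642.41 -185.62   95.87]
scene crop origin 152 214
top ring_center 0.62 [148.7 197.1] [519.76 363.06  99.81] [538.08 387.15  12.65]
top ring_center 0.56 [339.6 160.1] [ 619.8  -181.84   99.81] [ 627.06 -184.24   73.68]
top stub_end 0.85 [341.1 161.3] [ 622.74 -188.28   76.  ] [ 624.28 -188.8    70.42]
top stub_groove 0.73 [343.3 168.3] [ 605.82 -195.58   60.  ] [ 502.78 -156.79  454.25]
top crop origin 307 127
```

View pics/c4.png

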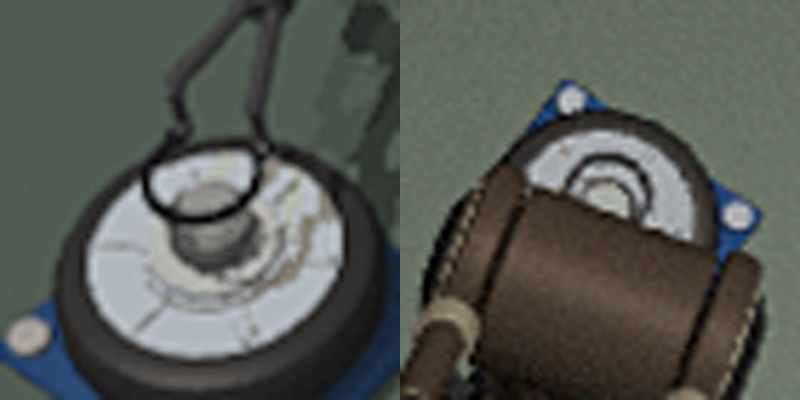

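The left view (scene) shows the open ring at crop (205,183), hanging above the stub and roughly centred. The top view (right) shows half of it at (608,190), around the stub end. I'll measure both by depth and by fitting circles.

```bash
cat > fit.py <<'E'
from h import *
from scipy.optimize import least_squares, minimize
np.set_printoptions(precision=2,suppress=True)
def pts(f,near,r=45):
    A,c=extr(f);v,u=np.mgrid[:420,:560];d=f["depth"]
    P=c+(np.stack([u,v,np.ones_like(u)],-1)@np.linalg.inv(f["K"]).T*d[...,None])@A.T
    return P[(d>0)&(np.hypot(P[...,0]-near[0],P[...,1]-near[1])<r)]
def circ(P,r):
    return least_squares(lambda q:np.hypot(P[:,0]-q[0],P[:,1]-q[1])-r,P[:,:2].mean(0),loss="soft_l1").x
def proj(f,P):
    A,c=extr(f);q=(P-c)@A@f["K"].T;return q[:,:2]/q[:,2:]
def ringfit(f,c0,ang,z,r=19.75):
    g=cv2.cvtColor(f["frame"],cv2.COLOR_RGB2GRAY).astype(np.float32)
    best=None
    for dx in np.arange(-7,7.1,.5):
        for dy in np.arange(-7,7.1,.5):
            P=np.column_stack([c0[0]+dx+r*np.cos(ang),c0[1]+dy+r*np.sin(ang),np.full(len(ang),z)])
            uv=proj(f,P).astype(np.float32)
            m=cv2.remap(g,uv[None,:,0],uv[None,:,1],cv2.INTER_LINEAR).mean()
            if best is None or m<best[0]: best=(m,c0[0]+dx,c0[1]+dy)
    return np.array(best)
E
python3 - <<'E'
from fit import *
yaw=np.radians(-17)
for cam in("scene","top"):
    f=dict(np.load(f"{cam}4.npz")); P=pts(f,(619,-192.5))
    print(cam,np.histogram(P[:,2],np.arange(44,120,4)))
    T=P[(P[:,2]>73)&(P[:,2]<79)]; print(" stub face n",len(T),T.mean(0),(T.max(0)+T.min(0))/2,np.ptp(T,axis=0))
    Q=P[(P[:,2]>92)&(P[:,2]<108)]; Q=Q[((Q[:,:2]-[619,-192.5])@[np.cos(yaw),np.sin(yaw)])>-12]
    if len(Q)>8: print(" ring depth n",len(Q),circ(Q,19.75),Q[:,2].mean(), "z vs local x slope",np.polyfit((Q[:,:2]-[619,-192.5])@[np.cos(yaw),np.sin(yaw)],Q[:,2],1))
    h=100 if cam=="scene" else 75
    ang=yaw+np.radians(np.arange(-h,h+1,3)) if cam=="scene" else yaw+np.radians(np.arange(-60,91,3))
    for z in(96,100,104): print(" ringfit z",z,ringfit(f,(619,-192.5),ang,z))
E
```

```text
scene (array([ 48, 554, 146, 129,  18,  18,  30,  80,  12,   0,   0,   1,  60,
        54,   4,   7,   6,   8]), array([ 44,  48,  52,  56,  60,  64,  68,  72,  76,  80,  84,  88,  92,
        96, 100, 104, 108, 112, 116]))
 stub face n 72 [ 621.9  -190.91   74.95] [ 621.74 -190.87   75.52] [29.79 23.    4.91]
 ring depth n 90 [ 621.8  -189.25] 96.10545014990696 z vs local x slope [-0.01 96.23]
 ringfit z 96 [  24.24  620.5  -190.5 ]
 ringfit z 100 [  23.37  624.   -189.5 ]
 ringfit z 104 [  28.52  626.   -188.5 ]
top (array([32, 89, 50, 19,  4,  4, 14, 18, 12,  1,  2,  4, 14, 19,  3,  0,  0,
        0]), array([ 44,  48,  52,  56,  60,  64,  68,  72,  76,  80,  84,  88,  92,
        96, 100, 104, 108, 112, 116]))
 stub face n 24 [ 623.01 -195.16   75.65] [ 622.97 -195.1    76.04] [18.65 25.52  5.23]
 ring depth n 36 [ 619.18 -192.08] 96.57100557471574 z vs local x slope [ 0.01 96.42]
 ringfit z 96 [  50.31  619.5  -191.5 ]
 ringfit z 100 [  50.46  618.   -191.  ]
 ringfit z 104 [  50.04  617.   -190.5 ]
```

```bash
cat >> fit.py <<'E'
def edgefit(g,f,c0,z,radii,ang,sgn=1,span=6):
    "circle whose inside is brighter (sgn=1): max mean of inner minus outer"
    rr=[];best=(-1e9,)
    for r in radii:
        for dx in np.arange(-span,span+.1,.5):
            for dy in np.arange(-span,span+.1,.5):
                v=[]
                for o in(-2.,2.):
                    P=np.column_stack([c0[0]+dx+(r+o)*np.cos(ang),c0[1]+dy+(r+o)*np.sin(ang),np.full(len(ang),z)])
                    uv=proj(f,P).astype(np.float32); v.append(cv2.remap(g,uv[None,:,0],uv[None,:,1],cv2.INTER_LINEAR).mean())
                m=sgn*(v[0]-v[1])
                if m>best[0]: best=(m,c0[0]+dx,c0[1]+dy,r)
    return np.array(best)
E
python3 - <<'E'
from fit import *
a=np.radians(np.arange(0,360,5))
for cam in("scene","top"):
    f=dict(np.load(f"{cam}4.npz")); g=cv2.imread(f"pics/{cam}3.png",0).astype(np.float32)
    print(cam,"hub",edgefit(g,f,(619,-192.5),54,np.arange(38,52,1),a))
    print(" tyre/plate dark",edgefit(g,f,(619,-192.5),50,[60,61,62],a,-1))
    print(" stub end",edgefit(g,f,(619,-192.5),76,[12,13],a))
    print(" washer inner=stub at 62",edgefit(g,f,(619,-192.5),62,[16],a[:] if cam=="top" else np.radians(np.arange(-90,91,5)),-1))
    print(" washer outer",edgefit(g,f,(619,-192.5),58,[24,25],a if cam=="top" else np.radians(np.arange(-100,101,5)),1), edgefit(g,f,(619,-192.5),58,[24,25],a if cam=="top" else np.radians(np.arange(-100,101,5)),-1))
E
```

```text
scene hub [ 112.24  623.   -191.     47.  ]
 tyre/plate dark [  17.78  625.   -189.5    61.  ]
 stub end [  23.33  625.   -190.     13.  ]
 washer inner=stub at 62 [  78.23  623.   -189.5    16.  ]
 washer outer [  34.37  620.   -191.5    24.  ] [  42.64  613.   -186.5    24.  ]
top hub [  79.5  618.5 -192.5   47. ]
 tyre/plate dark [  31.82  616.   -192.     62.  ]
 stub end [  48.28  618.5  -192.5    12.  ]
 washer inner=stub at 62 [  41.05  617.   -190.5    16.  ]
 washer outer [  22.6  619.5 -193.    24. ] [  18.92  625.   -197.5    24.  ]
```

>>> carry_out(
  moves=[
    [0.001,0.014,-0.0032,0,0,0],
    [0,0.014,0,0,0,0],
    [0,0.014,0,0,0,0],
    [0,0.014,0,0,0,0],
    [0,0,0,0,0,0],
    [0,0,0,0,0,0],
    [0,0,0,0,0,0],
  ],
)

```text
time_s: 9.15
ee_pos: [483.4, -152.5, 87.4]
orientation: [-0.699, 0.105, -0.105, 0.699]
contact_force: [-0.3, 0.4, -2.9]
gripper_width: 0.387
```

```bash
python3 - <<'E'
from fit import *
s=ctrl.sense();print(s["ee_pos"],s["contact_force"],s["torque"],s["gripper_width"])
yaw=np.radians(-17);crops=[]
for cam in("scene","top"):
    f=ctrl.grab_frame(cam);np.savez(f"{cam}5.npz",**f)
    P=pts(f,(619,-192.5));Q=P[(P[:,2]>77.5)&(P[:,2]<88)];loc=(Q[:,:2]-[619,-192.5])@[np.cos(yaw),np.sin(yaw)];rad=np.hypot(*(Q[:,:2]-[619,-192.5]).T);k=(loc>-12)&(rad>13)&(rad<28);Q=Q[k]
    if len(Q)>8: print(cam,"ring depth n",len(Q),circ(Q,19.75),np.median(Q[:,2]))
    ang=yaw+np.radians(np.arange(-100,101,3)) if cam=="scene" else yaw+np.radians(np.arange(-60,91,3))
    for z in(78,80,82): print(" ringfit z",z,ringfit(f,(619,-192.5),ang,z))
    a=np.radians(np.arange(-180,181,5)) if cam=="scene" else yaw+np.radians(np.arange(-60,91,5))
    g=cv2.cvtColor(f["frame"],cv2.COLOR_RGB2GRAY).astype(np.float32)
    print(" hub",edgefit(g,f,(619,-192.5),54,[47],a))
    u,v=proj(f,np.array([[619,-192.5,70]]))[0].astype(int)
    crops.append(cv2.resize(cv2.cvtColor(f["frame"],cv2.COLOR_RGB2BGR)[v-25:v+25,u-25:u+25],(400,400),interpolation=cv2.INTER_CUBIC))
cv2.imwrite("pics/c5.png",np.hstack(crops))
E
```

```text
[ 483.39 -152.47   87.44] [-0.34  0.39 -2.89] [0.06 0.1  0.01] 0.3865750716788959
scene ring depth n 63 [ 620.73 -190.19] 78.44875368468593
 ringfit z 78 [  25.48  620.   -191.5 ]
 ringfit z 80 [  25.34  621.5  -191.  ]
 ringfit z 82 [  25.1  623.  -190.5]
 hub [ 107.07  623.   -191.     47.  ]
top ring depth n 26 [ 616.66 -192.69] 79.98916335486467
 ringfit z 78 [  48.4  618.5 -192. ]
 ringfit z 80 [  48.44  618.   -192.  ]
 ringfit z 82 [  48.57  617.5  -192.  ]
 hub [  83.57  618.5  -192.5    47.  ]
```

View pics/c5.png

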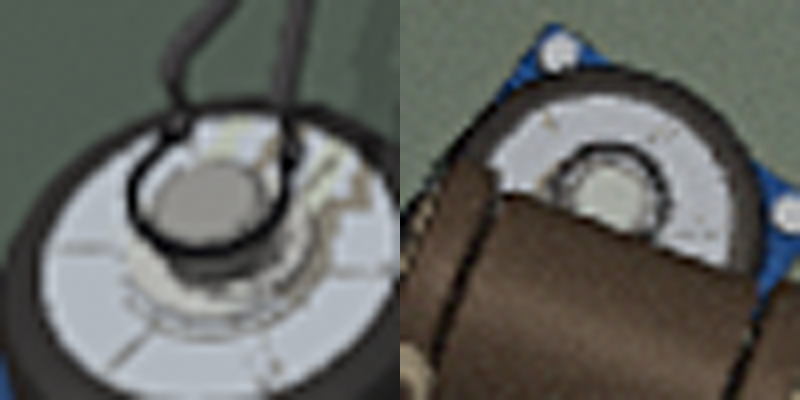

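The ring sits about 4 mm above the stub end and encircles it. In the scene crop it runs from column 130 to 295, with the stub end at (215,200). Measured stub-minus-ring offset is about (+0.8,-0.2) mm. I'll correct that and lower in small steps, watching the force.

>>> carry_out(
  moves=[
    [0.0027,0,0,0,0,0],
    [0,0.006,0,0,0,0],
    [0,0.006,0,0,0,0],
    [0,0.006,0,0,0,0],
    [0,0.006,0,0,0,0],
    [0,0,0,0,0,0],
    [0,0,0,0,0,0],
    [0,0,0,0,0,0],
  ],
)

```text
time_s: 9.92
ee_pos: [484.1, -152.7, 80.3]
orientation: [-0.699, 0.105, -0.105, 0.699]
contact_force: [0.6, -0.5, -1.8]
gripper_width: 0.382
```

>>> carry_out(
  moves=[
    [0,0.004,0,0,0,0],
    [0,0.004,0,0,0,0],
    [0,0.004,0,0,0,0],
    [0,0,0,0,0,0],
    [0,0,0,0,0,0],
  ],
)

```text
time_s: 10.33
ee_pos: [484.0, -152.7, 76.6]
orientation: [-0.699, 0.105, -0.105, 0.699]
contact_force: [0.4, -0.1, -1.9]
gripper_width: 0.384
```

>>> carry_out(
  moves=[
    [0,0.004,0,0,0,0],
    [0,0.004,0,0,0,0],
    [0,0.004,0,0,0,0],
    [0,0.004,0,0,0,0],
    [0,0,0,0,0,0],
    [0,0,0,0,0,0],
  ],
)

```text
time_s: 10.83
ee_pos: [484.0, -152.7, 71.8]
orientation: [-0.699, 0.105, -0.105, 0.699]
contact_force: [0.2, -0.4, -1.8]
gripper_width: 0.389
```

```bash
python3 - <<'E'
from fit import *
s=ctrl.sense();print(s["ee_pos"],s["contact_force"],s["torque"],s["gripper_width"])
yaw=np.radians(-17);crops=[]
for cam in("scene","top"):
    f=ctrl.grab_frame(cam)
    P=pts(f,(619,-192.5));Q=P[(P[:,2]>60.5)&(P[:,2]<70)];loc=(Q[:,:2]-[620,-192.])@[np.cos(yaw),np.sin(yaw)];rad=np.hypot(*(Q[:,:2]-[620,-192.]).T);k=(loc>-12)&(rad>18)&(rad<26);Q=Q[k]
    if len(Q)>4: print(cam,"ring depth n",len(Q),np.median(Q,axis=0))
    ang=yaw+np.radians(np.arange(-90,91,3)) if cam=="scene" else yaw+np.radians(np.arange(-60,91,3))
    for z in(62,64,66): print(" ringfit z",z,ringfit(f,(619,-192.5),ang,z))
    u,v=proj(f,np.array([[619,-192.5,65]]))[0].astype(int)
    crops.append(cv2.resize(cv2.cvtColor(f["frame"],cv2.COLOR_RGB2BGR)[v-25:v+25,u-25:u+25],(400,400),interpolation=cv2.INTER_CUBIC))
cv2.imwrite("pics/c6.png",np.hstack(crops))
E
```

```text
[ 484.01 -152.66   71.82] [ 0.18 -0.43 -1.85] [-0.01  0.05 -0.04] 0.3887786058137421
scene ring depth n 70 [ 634.06 -187.68   63.02]
 ringfit z 62 [  25.16  619.5  -192.  ]
 ringfit z 64 [  25.02  621.   -191.5 ]
 ringfit z 66 [  25.17  622.5  -191.  ]
top ring depth n 21 [ 627.11 -207.02   62.96]
 ringfit z 62 [  58.94  619.5  -193.  ]
 ringfit z 64 [  59.02  619.   -193.  ]
 ringfit z 66 [  58.87  618.5  -192.5 ]
```

View pics/c6.png

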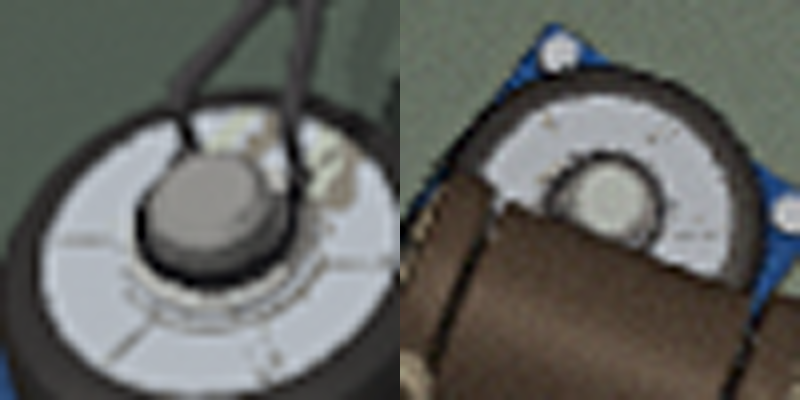

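The ring is now around the stub's cylinder, centred, at about z 63–64, with no contact force. I'll creep down to the washer.

>>> carry_out(
  moves=[
    [0,0.0035,0,0,0,0],
    [0,0.0035,0,0,0,0],
    [0,0.0035,0,0,0,0],
    [0,0,0,0,0,0],
    [0,0,0,0,0,0],
  ],
)

```text
time_s: 11.35
ee_pos: [484.1, -152.7, 68.8]
orientation: [-0.699, 0.105, -0.105, 0.699]
contact_force: [-0.4, 0.3, -1.0]
gripper_width: 0.39
```

>>> carry_out(
  moves=[
    [0,0.002,0,0,0,0],
    [0,0,0,0,0,0],
    [0,0,0,0,0,0],
    [0,0,0,0,0,0],
  ],
)

```text
time_s: 11.68
ee_pos: [484.2, -152.8, 68.3]
orientation: [0.699, -0.105, 0.105, -0.699]
contact_force: [-0.3, -0.8, -2.2]
gripper_width: 0.381
```

>>> carry_out(
  moves=[
    [0,0.002,0,0,0,0],
    [0,0,0,0,0,0],
    [0,0,0,0,0,0],
    [0,0,0,0,0,0],
  ],
)

```text
time_s: 12.02
ee_pos: [484.3, -152.7, 67.7]
orientation: [0.699, -0.105, 0.105, -0.699]
contact_force: [0.4, -0.4, -0.5]
gripper_width: 0.383
```

>>> carry_out(
  moves=[
    [0,0.002,0,0,0,0],
    [0,0,0,0,0,0],
    [0,0,0,0,0,0],
    [0,0,0,0,0,0],
  ],
)

```text
time_s: 12.35
ee_pos: [484.2, -152.7, 67.1]
orientation: [0.699, -0.105, 0.105, -0.699]
contact_force: [-0.2, -0.4, -0.4]
gripper_width: 0.384
```

```bash
python3 - <<'E'
from fit import *
s=ctrl.sense();print(s["ee_pos"],s["contact_force"],s["torque"],s["gripper_width"])
yaw=np.radians(-17)
for cam in("scene","top"):
    f=ctrl.grab_frame(cam)
    P=pts(f,(619,-192.5));rad=np.hypot(*(P[:,:2]-[620,-192.]).T);loc=(P[:,:2]-[620,-192.])@[np.cos(yaw),np.sin(yaw)]
    Q=P[(P[:,2]>56)&(P[:,2]<66)&(loc>-8)&(rad>18)&(rad<22.5)]; W=P[(loc>0)&(rad>30)&(rad<44)&(P[:,2]<60)]
    print(cam,"ring z",np.percentile(Q[:,2],[25,50,75]),"hub z",np.median(W[:,2]))
    ang=yaw+np.radians(np.arange(-90,91,3)) if cam=="scene" else yaw+np.radians(np.arange(-60,91,3))
    for z in(58,60,62): print(" ringfit z",z,ringfit(f,(619,-192.5),ang,z))
E
```

```text
[ 484.22 -152.73   67.09] [-0.16 -0.39 -0.39] [ 0.   -0.04 -0.03] 0.38418690181217396
scene ring z [57.97 59.22 60.14] hub z 49.918663138627096
 ringfit z 58 [  29.82  619.5  -192.  ]
 ringfit z 60 [  29.58  621.   -191.5 ]
 ringfit z 62 [  29.49  622.5  -191.  ]
top ring z [57.37 59.37 61.48] hub z 49.607516432807074
 ringfit z 58 [  69.2  620.  -193. ]
 ringfit z 60 [  69.14  619.5  -193.  ]
 ringfit z 62 [  69.17  619.   -192.5 ]
```

>>> carry_out(
  moves=[
    [0,0.0015,0,0,0,0],
    [0,0,0,0,0,0],
    [0,0,0,0,0,0],
    [0,0,0,0,0,0],
  ],
)

```text
time_s: 12.78
ee_pos: [484.2, -152.7, 66.6]
orientation: [0.699, -0.105, 0.105, -0.699]
contact_force: [-0.6, 0.1, -0.6]
gripper_width: 0.389
```

```bash
python3 - <<'E'
from fit import *
F=[];T=[]
for k in range(6):
    f=ctrl.grab_frame("scene");s=ctrl.sense();F.append(s["contact_force"]);T.append(s["torque"])
print(s["ee_pos"],np.mean(F,0),np.mean(T,0),s["gripper_width"])
yaw=np.radians(-17)
P=pts(f,(619,-192.5));rad=np.hypot(*(P[:,:2]-[620,-192.]).T);loc=(P[:,:2]-[620,-192.])@[np.cos(yaw),np.sin(yaw)]
# pliers pitch: height of jaws/handles ahead of the gripper along local x
A=pts(f,(560,-174),60);d=A[:,:2]-np.array([484.2,-152.7]);x=d@[np.cos(yaw),np.sin(yaw)];y=d@[-np.sin(yaw),np.cos(yaw)]
for a in range(40,150,10):
    k=(x>a)&(x<a+10)&(abs(y)<28)&(A[:,2]>56)&(A[:,2]<110); print(a,k.sum(),np.percentile(A[k,2],[50,85]) if k.sum() else '')
u,v=proj(f,np.array([[600,-186,65]]))[0].astype(int)
cv2.imwrite("pics/c7.png",cv2.resize(cv2.cvtColor(f["frame"],cv2.COLOR_RGB2BGR)[v-45:v+35,u-50:u+50],(750,600),interpolation=cv2.INTER_CUBIC))
E
```

```text
[ 484.22 -152.72   66.62] [-1.21 -0.15 -0.09] [-0.06 -0.07 -0.02] 0.3844799055930897
40 54 [87.65 89.95]
50 39 [87.41 90.2 ]
60 55 [87.61 89.52]
70 43 [88.66 89.69]
80 36 [85.08 86.86]
90 25 [83.98 85.89]
100 26 [84.73 86.75]
110 29 [85.02 86.71]
120 69 [72.93 83.12]
130 40 [74.37 76.14]
140 0
```

View pics/c7.png

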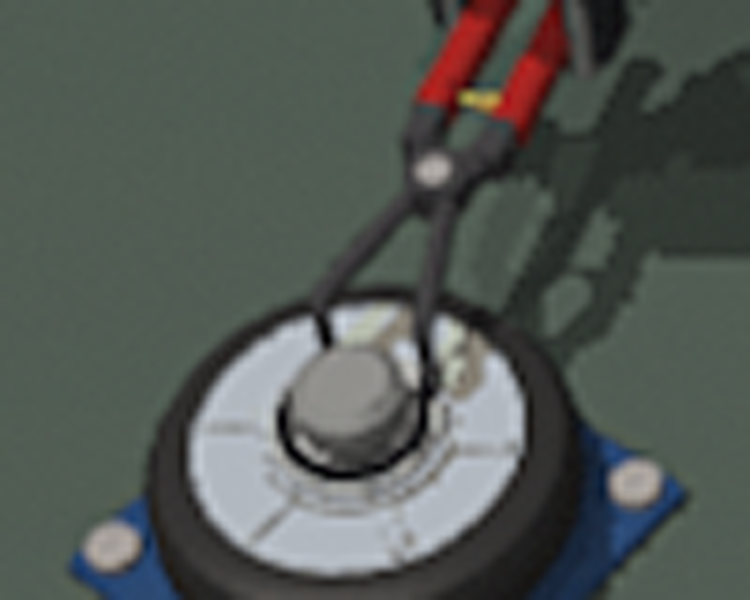

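The ring lies level around the foot of the stub, on the washer. In the crop it runs from column 280 to 430 at row 430, and the handles are still held parallel. The net vertical force has gone from -2.4 N in air to -0.1 N, so the ring rests on the washer with about 2 N. I'm handing in.

```bash
python3 -c "
from rig import ctrl
s=ctrl.sense();print(s['time_s'],s['gripper_width']);print(ctrl.finish_job())"
```

```text
13.0833 0.3844799055930897
the job is handed in; nothing more can be done
None
```

The job is handed in at 13.1 s. The pliers are still held and squeezed, with the open ring around the stub and resting on the washer at the groove. I gripped the middle-sized pliers by both red handles with a 70 N setting and squeezed until the handles were parallel. I then lifted them over the stub and lowered the ring in small steps. The tin, brass weight and brush were not touched.

**Last checks:**
- **Ring position:** it measured about 59.3 mm above the bench by depth from both cameras; 59.25 mm is what a ring lying on the washer should read. The image fits put it within about 1–2 mm of centre on the stub, limited by the cameras.
- **Force:** none beyond noise showed on the way down the stub. The ring now rests on the washer with about 2 N, and a mean sideways reading of about 1 N suggests at most a light touch on the stub.
- **Level:** the ring measured level by depth before it went onto the stub. In the last frame the handle tops were at one height along their length.

**Disagreements:**
- The gripper reads 0.384, about 33 mm if that scale is linear, against the 37 mm stated for fully squeezed. In the pictures the handles looked parallel and the ring open.
- The ring hung about 3 mm lower relative to the gripper than I predicted. I therefore used the measured offset and the contact force to set the height.
- The two cameras differed by about 2 mm on absolute positions, so I centred the ring by comparing it with the stub within each view.

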